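# Close up the insect rearing tubs

## Task

Close the three rearing tubs after feeding. Stack the white tier with the blue rim on the blue oblong tub, its wide yellow-marked lug in the wide notch at the tub's yellow mark, so that it sits flush all round, and then put the blue oblong lid on it; put the orange square lid on the square tub and the green round lid on the round tub, every lid fully seated and level. Leave the shaker bottle and the little vial standing where they are.

Things in the scene. Friction and masses are not known exactly. Their poses are not given: they have to be found in the camera images.
- round_tub: Open round white tub, green rim, cork floor. mm: outer diameter 92, mouth diameter 81. Rim 55 high, walls 5, stuck to the bench. Origin: centre of underside, z up.
- square_tub: Open square white tub, orange rim, cork floor. mm: outside 88 x 88, mouth 78 x 78. Rim 55 high, walls 5, stuck to the bench. Origin: centre of underside, z up. x, y square to its sides.
- oblong_tub: Open oblong white tub, blue rim, cork floor. mm: outside 116 (x) by 70 (y), mouth 106 x 60. Rim 55 high, walls 5, stuck to the bench. Origin: centre of underside, z up. A notch 12 deep in the middle of each end's rim: 28 wide at +x, 16 wide at -x. A yellow block outside the +x end, 10 proud, under the notch, marks the wide one.
- tier: White tray, blue rim; mm: 116 (x) by 70 (y), mouth 106 x 60. Origin: centre of lowest face, z up. Walls z 9 (rests on tub rim) to 41, floor z 13. Grip grey mid bar across y: 12 thick in x, top z 31, 47 free each side. Under it a 98 x 46 plug and end lugs, 9 deep: +x 22 wide, yellow, with yellow tab 8 proud; -x 10 wide. Fits with +x at the tub's +x, 3 play; seated, origin 46 over tub's. 120 g.
- oblong_lid: Blue oblong lid for the tier. mm: plate 122 (x) by 76 (y), z 7 to 11; white plug 94 x 48 under it, 7 deep, 6 play a side in the mouth. Either way round. Loose, 60-70 g. Grip the upright stub on its centre, diameter 26, z 11 to 37. Origin: centre of plug underside, on the bench at the start, z up; seated, 7 below the rim.
- square_lid: Orange square lid. mm: plate 94 x 94, z 7 to 11; white plug 66 x 66 under it, 7 deep, 6 play a side in the mouth; x, y square to its sides. Any quarter turn. Loose, 60-70 g. Grip the upright stub on its centre, diameter 26, z 11 to 37. Origin: centre of plug underside, on the bench at the start, z up; seated, 7 below the rim.
- round_lid: Green round lid. mm: plate diameter 98, z 7 to 11; white plug diameter 68 under it, 7 deep, 6 play a side in the mouth. Any yaw. Loose, 60-70 g. Grip the upright stub on its centre, diameter 26, z 11 to 37. Origin: centre of plug underside, on the bench at the start, z up; seated, 7 below the rim.
- shaker: Grey shaker bottle with a white cap, diameter 45 mm, 88 mm high, standing loose on the bench among the tubs and lids. Not to be moved. Origin: centre of its base, z up.
- vial: Small amber vial with a black cap, diameter 29 mm, 56 mm high, standing loose. Not to be moved. Origin: centre of its base, z up.

How it is judged:
By the outcome, as a careful person would: the job done as asked, in the order asked, and still so for the second after the job is handed in, with the robot touching nothing.
It also fails if it takes over 128 s, if anything falls off the work surface, if the arm or the gripper's body presses on something with over 40 N, if the wrist force passes 120 N, or if a joint passes its speed limit or range.

## Robot

A 6-joint arm with a two-finger parallel gripper is mounted at the origin on the work surface. World frame = base frame: x ahead of the robot, y to its left, z up, the work surface at z = 0. Lengths are in m, angles in rad, forces in N, time in s.
With the tool pointing down it reaches from about 0.275 to 1 m from the base axis. Payload 8.4 kg.
Tool frame: the origin (TCP) lies on the centre line of the jaws, within the pads' length; the fingertips stand 17 mm ahead of it and the grasp point (between the pads) lies 2 mm behind it (bot.tcp_to_tips is the y of the fingertips in the tool frame, in m); y points along the fingers, z is the direction in which the jaws open and shut, and the axes are right-handed (so a half turn about y gives the same grasp; the last joint's range is limited). The gripper opens to 85 mm and grips with 20 to 120 N. Pads are 22 mm wide; open, the fingers measure 114 mm over their backs; the gripper's body (76 mm by 85 mm) begins 54 mm behind the grasp point. The pads swing forward as they close: fully open they stand 13 mm farther back than shut.
Start: joints at [-1.132, 0.353, 1.633, -0, 1.155, -0.002], TCP at [0.267, -0.565, 0.248] pointing down, gripper open.
Joint ranges: [-2.63, 2.63], [-0.92, 2.1], [0.06, 2.66], [-1.3, 4.44], [0, 2.69], [-3.02, 3.02]. Speed limits (rad/s): [2.22, 2.22, 2.79, 3.14, 3.14, 3.14].

## Interface

Orientations are given as a unit quaternion [x, y, z, w].
In Python, from workcell import bot, hand, kinematics, get_obs, vision, hand_in gives the robot as it stands. The module is installed in compiled form; this text tells all that it offers. Calls block until the motion is done:
- bot.reach(position, orientation): joint-space move of the TCP to a pose.
- bot.servo_line(position, ori=None, velocity=0.15): straight line of the TCP; ori=None keeps the orientation; velocity is the mean speed in m/s.
- bot.goto_joints(angles): joint-space move.
- hand.move_gripper(opening, strength=None): finger opening in m; strength is the grip in N (None keeps the last); returns when the fingers have stopped.
- bot.dwell(seconds).
- kinematics.solve_ik(position, orientation): joint angles nearest the present ones, or None.
- get_obs(): the state.
- vision.read_camera(name): name is "side" or "top" or "wrist"; returns a dict with "frame" (400x640x3 uint8, red, green, blue), "intrinsics" (3x3 intrinsics, pixels), "view" (4x4, takes a point from world to camera coordinates). Camera axes: x right, y down, z forward; pixel columns grow to the right and rows downward; lengths in m; the calibration is good to about 2 mm. A picture is of the moment at which its call begins. There is no depth.
A pose or a line that the arm cannot do raises bot.IKError and nothing moves.
- hand_in(): hands the job in, once; it reports no verdict.
The state is a dict: "time_s": time; "joint_pos": joint angles; "joint_vel": joint speeds; "joint_efforts": joint torques, N m; "position": TCP position; "orientation": TCP orientation; "wrist_force": force on the tool from outside, world axes, zero at the start; "ft_torque": the same for the moment, N m; "gripper_width": finger opening in m.
Only numpy, scipy, OpenCV 4.12 (cv2) and the standard library are available. Lean on these libraries where they do the work, as an engineer would, in place of code of your own. Each camera call takes 0.05 s, during which the arm holds its last target.

## Working session

There is one attempt and no reset: what is moved stays moved. The work goes in short steps, each a Python script; the robot and the scene stay as the last script left them, time stands still between calls to the robot, and variables do not carry over. Pictures are saved under pics/ and viewed, and the job is handed in when it is done.

```bash
mkdir -p pics; ls
python3 - <<'E'
from workcell import bot, hand, kinematics, get_obs, vision
import cv2,numpy as np
for n in ("top","side","wrist"):
    r=vision.read_camera(n); cv2.imwrite(f"pics/{n}0.png",r["frame"][:,:,::-1]); np.savez(f"pics/{n}0.npz",**r)
    print(n,r["intrinsics"].round(1).tolist(),r["view"].round(3).tolist())
o=get_obs();print({k:np.round(v,3).tolist() for k,v in o.items()},bot.tcp_to_tips)
E
```

```text
pics
top [[500.3, 0.0, 313.5], [0.0, 500.3, 205.7], [0.0, 0.0, 1.0]] [[0.005, -1.0, -0.022, 0.018], [-0.985, -0.001, -0.174, 0.554], [0.174, 0.023, -0.985, 1.12], [0.0, 0.0, 0.0, 1.0]]
side [[375.3, 0.0, 313.4], [0.0, 375.3, 196.1], [0.0, 0.0, 1.0]] [[-0.816, -0.578, 0.006, 0.464], [-0.45, 0.628, -0.635, 0.289], [0.363, -0.521, -0.773, 0.706], [0.0, 0.0, 0.0, 1.0]]
wrist [[314.2, 0.0, 322.3], [0.0, 314.2, 198.3], [0.0, 0.0, 1.0]] [[0.427, -0.904, -0.002, -0.624], [-0.867, -0.41, 0.283, -0.038], [-0.256, -0.119, -0.959, 0.379], [0.0, 0.0, 0.0, 1.0]]
{'time_s': 0.15, 'joint_pos': [-1.132, 0.354, 1.634, -0.0, 1.155, -0.002], 'joint_vel': [0.002, -0.001, -0.001, -0.001, 0.001, -0.001], 'joint_efforts': [0.001, -60.563, -34.234, 0.0, 0.006, 0.0], 'position': [0.267, -0.565, 0.248], 'orientation': [-0.155, 0.69, -0.69, 0.155], 'wrist_force': [0.475, 0.046, 0.438], 'ft_torque': [0.004, -0.036, 0.007], 'gripper_width': 0.086} 0.017
```

View pics/top0.png

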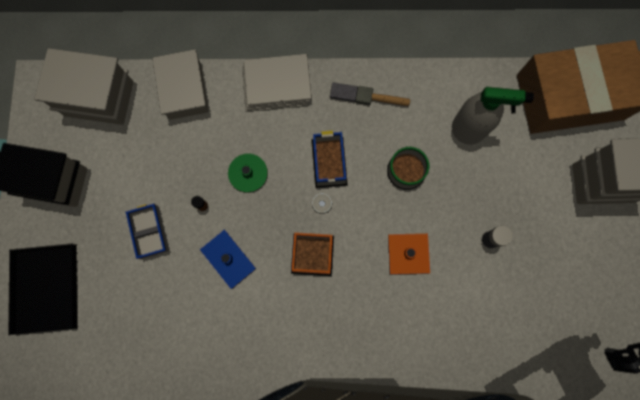

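View pics/side0.png

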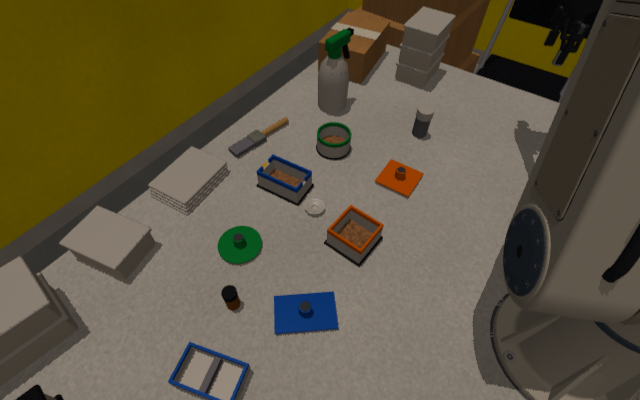

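Run:
```python
import cv2
t=cv2.imread("pics/top0.png");s=cv2.imread("pics/side0.png")
f=lambda im,x0,y0,x1,y1,k:cv2.convertScaleAbs(cv2.resize(im[y0:y1,x0:x1],None,fx=k,fy=k,interpolation=cv2.INTER_CUBIC),alpha=1.8)
cv2.imwrite("pics/topA.png",f(t,110,120,310,270,4)[:600,:800]); cv2.imwrite("pics/topB.png",f(t,280,120,440,280,3.7)); cv2.imwrite("pics/sideA.png",f(s,160,100,440,400,2))
```

```text
(no output)
```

View pics/topA.png

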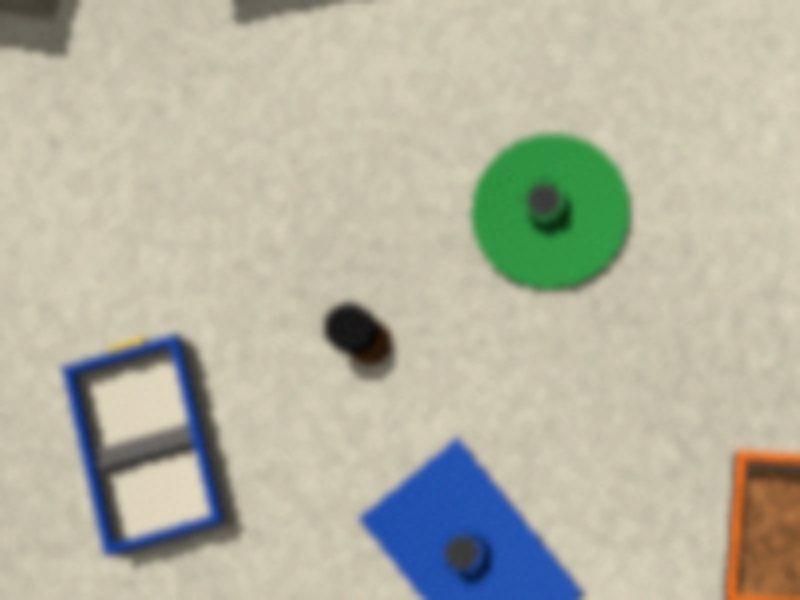

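View pics/topB.png

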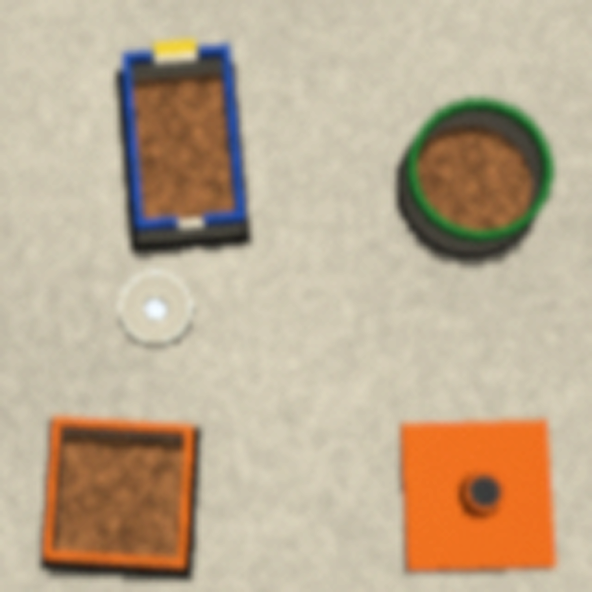

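View pics/sideA.png

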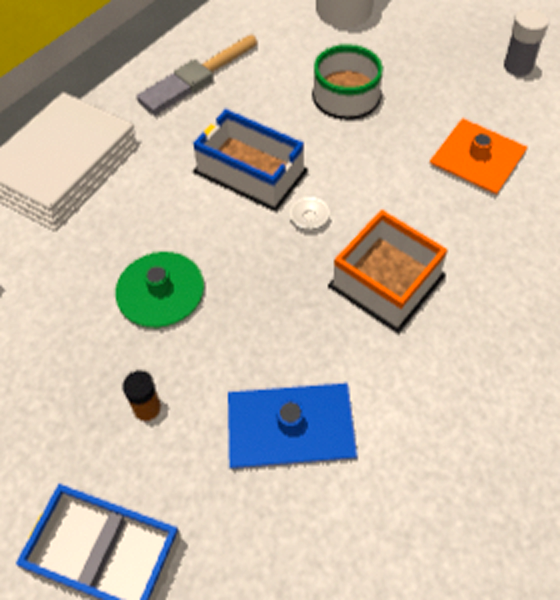

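```bash
cat > util.py <<'E'
import numpy as np, cv2
HUE={'blue':(100,130),'orange':(5,16),'green':(45,80),'yellow':(22,35)}
def mask(im,c,smin=110,vmin=40):
    h=cv2.cvtColor(im,cv2.COLOR_RGB2HSV); lo,hi=HUE[c]
    return cv2.inRange(h,(lo,smin,vmin),(hi,255,255))
def comps(m,amin=150):
    n,l,st,ce=cv2.connectedComponentsWithStats(m)
    return [(st[i,4],ce[i],(l==i).astype(np.uint8)) for i in range(1,n) if st[i,4]>=amin]
def unproj(r,px,z):
    px=np.atleast_2d(px).astype(float); K=r["intrinsics"];V=r["view"];R=V[:3,:3];t=V[:3,3]
    d=(np.c_[px,np.ones(len(px))]@np.linalg.inv(K).T)@R; c=-R.T@t
    return (c+d*((z-c[2])/d[:,2])[:,None])[:,:2]
def proj(r,P):
    P=np.atleast_2d(P);q=(P@r["view"][:3,:3].T+r["view"][:3,3])@r["intrinsics"].T
    return q[:,:2]/q[:,2:]
def hullpts(r,cm,z):
    c,_=cv2.findContours(cm,cv2.RETR_EXTERNAL,cv2.CHAIN_APPROX_NONE)
    c=np.vstack(c)[:,0]
    return unproj(r,c,z)
def rect(P):
    (c,s,a)=cv2.minAreaRect((P*1000).astype(np.float32))
    if s[0]<s[1]: s=(s[1],s[0]);a+=90
    return np.round(c,1),np.round(s,1),round((a+90)%180-90,1)
E
python3 - <<'E'
from util import *
for n in("top","side"):
    r=dict(np.load(f"pics/{n}0.npz")); im=r["frame"]
    for c in HUE:
        for a,ce,cm in comps(mask(im,c),6 if c=='yellow' else 150):
            if cm[:,:].sum()>4000: continue
            out=[]
            for z in (.011,.041,.055):
                P=hullpts(r,cm,z); q=rect(P) if c!='green' else [np.round(np.array(v)*1000,1) for v in cv2.minEnclosingCircle(P.astype(np.float32))]
                out.append(q)
            print(n,c,a,ce.round(0)); [print("   ",*q) for q in out]
E
```

```text
top blue 156 [316. 159.]
    [680.1   9.6] [121.1  25.3] 7.6
    [671.8   9.1] [118.   24.6] 7.6
    [667.9   8.9] [116.6  24.3] 7.6
top blue 360 [146. 231.]
    [499.  424.7] [119.2  72.7] 16.6
    [495.2 413.8] [116.2  70.9] 16.6
    [493.5 408.7] [114.8  70.1] 16.6
top blue 1534 [227. 259.]
    [432.8 224.3] [120.6  73.9] 40.1
    [430.8 218.5] [117.5  72. ] 40.1
    [429.8 215.7] [116.1  71.1] 40.1
top orange 2342 [621.  73.]
    [ 893.7 -754.5] [175.3 102.2] 8.7
    [ 880.  -735.6] [170.9  99.7] 8.7
    [ 873.6 -726.8] [168.8  98.5] 8.7
top orange 2828 [561.  84.]
    [ 868.8 -595.1] [176.6 105.8] 8.6
    [ 855.7 -580.3] [172.2 103.1] 8.6
    [ 849.6 -573.3] [170.1 101.8] 8.6
top orange 836 [329. 159.]
    [677.8 -18. ] [93.5 56.1] 4.6
    [669.5 -17.8] [91.1 54.7] 4.6
    [665.7 -17.7] [90. 54.] 4.6
top orange 637 [408. 167.]
    [ 656.6 -211.2] [70.5 65.2] 89.9
    [ 648.9 -206.1] [68.7 63.6] 89.9
    [ 645.3 -203.7] [67.9 62.8] 89.9
top orange 1594 [312. 253.]
    [447.1  23.2] [95.  94.9] -3.4
    [444.6  22.4] [92.6 92.5] -3.4
    [443.5  22.1] [91.5 91.4] -3.4
top orange 1
[... 1994 characters left out ...]
 -204.9] 49.3
side green 1224 [239. 245.]
    [642.2 181.1] 49.0
    [625.8 192.6] 47.0
    [618.2 197.9] 46.0
side yellow 814 [490.  23.]
    [  541.6 -1179.2] [480.9  70.8] -82.7
    [  529.4 -1110.6] [460.7  67.9] -82.7
    [  523.8 -1078.6] [451.3  66.5] -82.7
side yellow 2869 [532.  46.]
    [  338.8 -1193.6] [523.3 303.3] -83.9
    [  335.1 -1124.4] [501.3 290.5] -83.9
    [  333.4 -1092.1] [491.1 284.6] -83.9
side yellow 6 [568.  34.]
    [  257.3 -1254.7] [11.6  7.1] -78.0
    [  257.1 -1183. ] [11.1  6.8] -78.0
    [  257.  -1149.5] [10.9  6.7] -78.0
side yellow 13 [264. 164.]
    [756.7 -39.1] [17.6  6.7] -86.9
    [735.5 -18.4] [16.8  6.4] -86.9
    [725.6  -8.7] [16.5  6.2] -86.9
```

```bash
cat >> util.py <<'E'
from scipy.spatial.transform import Rotation as Rn
def ori(th,flip=False):
    if flip: th+=np.pi
    c,s=np.cos(th),np.sin(th)
    return Rn.from_matrix(np.array([[s,0,c],[-c,0,s],[0,-1,0]])).as_quat()
def snap(vision,name,tag):
    r=vision.read_camera(name); cv2.imwrite(f"pics/{tag}.png",r["frame"][:,:,::-1]); np.savez(f"pics/{tag}.npz",**r); return r
E
python3 - <<'E'
from util import *
from workcell import *
from workcell import bot, hand, kinematics, get_obs, vision
o=get_obs(); M=Rn.from_quat(o["orientation"]).as_matrix(); print(M.round(2))
r=dict(np.load("pics/top0.npz")); m=mask(r["frame"],"blue")
m2=np.zeros_like(m); m2[125:192,310:352]=m[125:192,310:352]; print("tub",rect(hullpts(r,m2,.055)))
r=dict(np.load("pics/side0.npz")); m=mask(r["frame"],"blue")
m2=np.zeros_like(m); m2[140:205,250:320]=m[140:205,250:320]; print("tub side",rect(hullpts(r,m2,.055)))
w=np.load("pics/wrist0.npz");print("cam",(-w["view"][:3,:3].T@w["view"][:3,3]).round(3))
for nm,p,t in (("tub",[.667,-.017,.27],5),("tier",[.495,.414,.27],16.6),("ol",[.432,.224,.2],40),("st",[.443,.022,.2],-3.5),("rt",[.648,-.205,.2],0)):
  for f in (0,1):
    q=kinematics.solve_ik(p,ori(np.radians(t),f)); print(nm,f,None if q is None else np.round(q,2))
E
```

```text
[[-0.9  -0.    0.43]
 [-0.43  0.   -0.9 ]
 [-0.   -1.   -0.  ]]
tub (array([670.2, -16.5]), array([116.6,  71.2]), 4.7)
tub side (array([669.3, -16.1]), array([120.8,  76.8]), 5.0)
cam [ 0.33  -0.535  0.373]
tub 0 [-0.03  0.4   1.51 -0.    1.23 -0.11]
tub 1 None
tier 0 [ 0.69  0.37  1.56 -0.    1.21  0.4 ]
tier 1 [ 0.69  0.37  1.56 -0.    1.21 -2.74]
ol 0 [ 0.48  0.2   1.97 -0.    0.98 -0.22]
ol 1 [ 0.48  0.2   1.97 -0.    0.98  2.92]
st 0 [ 0.05  0.13  2.05 -0.    0.96  0.11]
st 1 None
rt 0 [-0.31  0.48  1.55 -0.    1.11 -0.31]
rt 1 [-0.31  0.48  1.55 -0.    1.11  2.83]
```

Run:
```python
from util import *
from workcell import bot, hand, kinematics, get_obs, vision
bot.reach([.670,-.0165,.28],ori(np.radians(4.8))); print(get_obs()["time_s"]); bot.dwell(.3); snap(vision,"wrist","w_tub")
hand.move_gripper(.05,60);print(get_obs()["time_s"])
bot.reach([.495,.414,.28-.014],ori(np.radians(16.6))); bot.dwell(.3);snap(vision,"wrist","w_tier"); print(get_obs()["time_s"])
a=cv2.imread("pics/w_tub.png");b=cv2.imread("pics/w_tier.png");cv2.imwrite("pics/w1.png",cv2.resize(np.vstack([a,b]),None,fx=.75,fy=.75))
```

```text
2.575
3.3667
5.4167
```

View pics/w1.png

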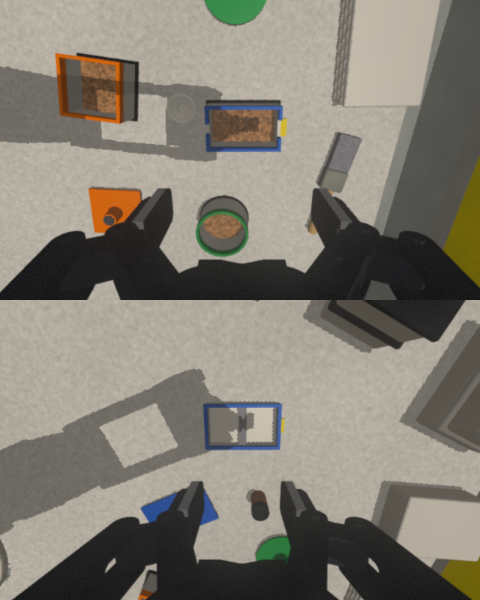

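Run:
```python
from util import *
for t,z in (("w_tub",.055),("w_tier",.041)):
    r=dict(np.load(f"pics/{t}.npz")); m=mask(r["frame"],"blue",90,30)
    ys=slice(100,220);xs=slice(255,400); m2=np.zeros_like(m);m2[ys,xs]=m[ys,xs]
    print(t,(m2>0).sum(),rect(hullpts(r,m2,z)))
    for n,z2,c,cm in [(a,z2,ce,cm) for a,ce,cm in comps(mask(r["frame"],"orange",120),600) for z2 in (.011,.055)]:
        print(" orange",n,c.round(),z2,rect(hullpts(r,cm,z2)))
    for n,ce,cm in comps(mask(r["frame"],"green",90,30),200):
        for z2 in(.011,.055):print(" green",n,ce.round(),z2,np.round([*cv2.minEnclosingCircle((1000*hullpts(r,cm,z2)).astype(np.float32))[0]],1),cv2.minEnclosingCircle((1000*hullpts(r,cm,z2)).astype(np.float32))[1])
```

```text
w_tub 1385 (array([670.9, -17.3]), array([115.1,  69.2]), 4.8)
 orange 5429 [125. 116.] 0.011 (array([418.7,  18. ]), array([105.2, 100.8]), -3.3)
 orange 5429 [125. 116.] 0.055 (array([445.9,  22.1]), array([93.5, 89.6]), -3.3)
 orange 2869 [149. 275.] 0.011 (array([ 446.3, -205.9]), array([95.9, 95.7]), -88.6)
 orange 2869 [149. 275.] 0.055 (array([ 470.4, -176.9]), array([85.2, 85.1]), -88.6)
 orange 748 [295. 302.] 0.011 (array([ 645.8, -218.5]), array([62.7, 52.3]), -32.7)
 orange 748 [295. 302.] 0.055 (array([ 647.7, -188.1]), array([55.7, 46.4]), -32.7)
 green 1935 [314.  13.] 0.011 [643.8 164.1] 44.754520416259766
 green 1935 [314.  13.] 0.055 [645.9 151.8] 39.76460647583008
 green 896 [295. 313.] 0.011 [ 648.4 -236.8] 52.66464614868164
 green 896 [295. 313.] 0.055 [ 650.  -204.3] 46.7928352355957
w_tier 1360 (array([494.2, 415.9]), array([115.2,  70.1]), 16.6)
 green 1143 [366. 332.] 0.011 [621.4 196.4] 39.31349182128906
 green 1143 [366. 332.] 0.055 [604.3 229.4] 34.76903533935547
```

Run:
```python
from util import *
from workcell import bot, hand, kinematics, get_obs, vision
o=ori(np.radians(16.6))
bot.servo_line([.4943,.4156,.10],o,.25); bot.servo_line([.4943,.4156,.034],velocity=.08)
print(get_obs()["wrist_force"].round(2))
hand.move_gripper(.0,60); g=get_obs();print(g["time_s"],g["gripper_width"],g["position"],g["wrist_force"].round(2))
bot.servo_line([.4943,.4156,.25],velocity=.2)
bot.reach([.6708,-.0172,.22],ori(np.radians(4.8)));bot.dwell(.3)
g=get_obs();print(g["time_s"],g["gripper_width"],g["position"],g["wrist_force"].round(2),g["ft_torque"].round(2))
snap(vision,"wrist","w_hold");snap(vision,"side","s_hold");a=cv2.imread("pics/w_hold.png");b=cv2.imread("pics/s_hold.png");cv2.imwrite("pics/h1.png",cv2.resize(np.vstack([a,b]),None,fx=.75,fy=.75))
```

```text
[-0.27  0.04  0.25]
7.6417 0.010186178111921637 [0.49468933 0.41591986 0.03470819] [-0.06 -0.49  6.1 ]
10.8833 0.009862956539002076 [ 0.6708016  -0.01652577  0.2200565 ] [ 0.76  0.16 -1.24] [0.01 0.01 0.04]
```

View pics/h1.png

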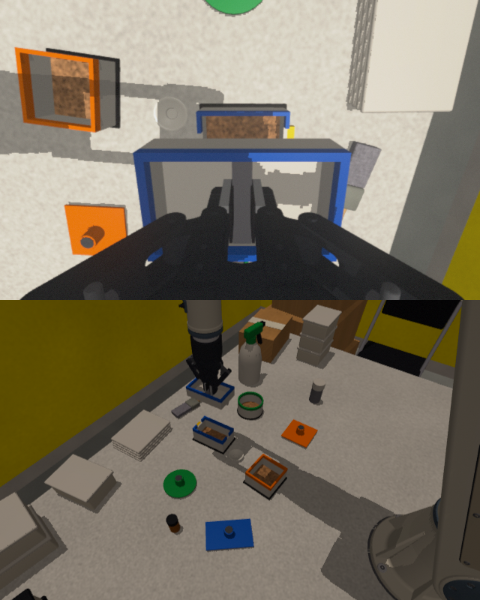

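Run:
```python
from util import *
r=dict(np.load("pics/w_hold.npz")); m=mask(r["frame"],"blue",90,30); m[:190]=0; m[320:]=0
print(m.nonzero()[0].min())
ys,xs=m.nonzero()
P=unproj(r,np.c_[xs,ys],.22-.0345+.041)*1000-[670.8,-16.5]
a=np.radians(4.8);U=P@np.array([[np.cos(a),-np.sin(a)],[np.sin(a),np.cos(a)]])
print(U.min(0),U.max(0), [np.percentile(U[:,i],[0.5,99.5]) for i in (0,1)])
cv2.imwrite("pics/m.png",cv2.resize(r["frame"][170:340,150:500,::-1],None,fx=2.2,fy=2.2))
```

```text
199
[-59.10300748 -10.92819602] [56.65564758 36.16062031] [array([-58.7828883 ,  56.42259912]), array([-8.91505849, 36.1430414 ])]
```

View pics/m.png

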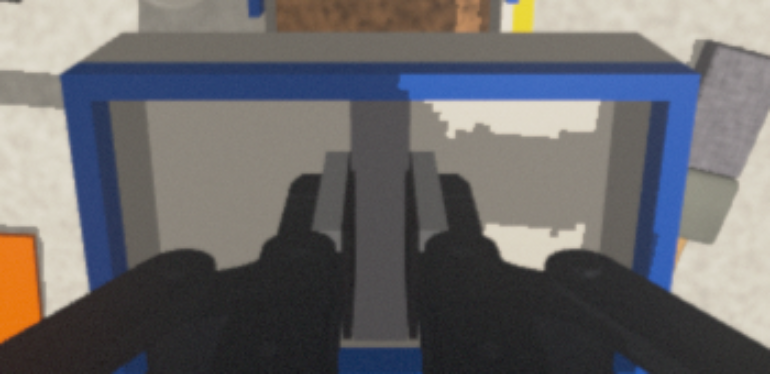

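Run:
```python
from util import *
from workcell import bot, hand, kinematics, get_obs, vision
p=[.6708,-.0172]
bot.servo_line([*p,.100],velocity=.15)
for z in (.094,.0915,.089,.0865,.084,.082,.081,.080):
    bot.servo_line([*p,z],velocity=.03); g=get_obs(); print(z,g["position"].round(4),g["wrist_force"].round(1),g["ft_torque"].round(2))
    if g["wrist_force"][2]>8: break
print(g["time_s"])
snap(vision,"wrist","w_p");snap(vision,"side","s_p");a=cv2.imread("pics/w_p.png");b=cv2.imread("pics/s_p.png")
b=cv2.resize(b[100:260,180:436],(640,400),interpolation=cv2.INTER_CUBIC);cv2.imwrite("pics/h2.png",cv2.resize(np.vstack([a,b]),None,fx=.75,fy=.75))
```

```text
0.094 [ 0.6708 -0.0172  0.0941] [-0.3  0.5 -0.6] [-0.    0.01  0.02]
0.0915 [ 0.6707 -0.0172  0.0913] [ 0.3  0.6 -1.1] [0.02 0.04 0.02]
0.089 [ 0.6706 -0.0172  0.0888] [-1.2  0.5 -1.2] [-0.06 -0.03  0.03]
0.0865 [ 0.6707 -0.0172  0.0863] [ 0.2 -0.4 -1.4] [0.01 0.04 0.05]
0.084 [ 0.6707 -0.0172  0.0838] [-0.2 -0.1 -1.8] [-0.    0.01  0.  ]
0.082 [ 0.6707 -0.0172  0.0818] [-0.5 -0.  -1.9] [-0.03 -0.    0.  ]
0.081 [ 0.6708 -0.0172  0.081 ] [ 0.4  0.1 -1. ] [ 0.02  0.01 -0.01]
0.08 [ 0.6709 -0.0172  0.0807] [-1.6  0.5  5.7] [-0.02  0.39  0.01]
14.0333
```

View pics/h2.png

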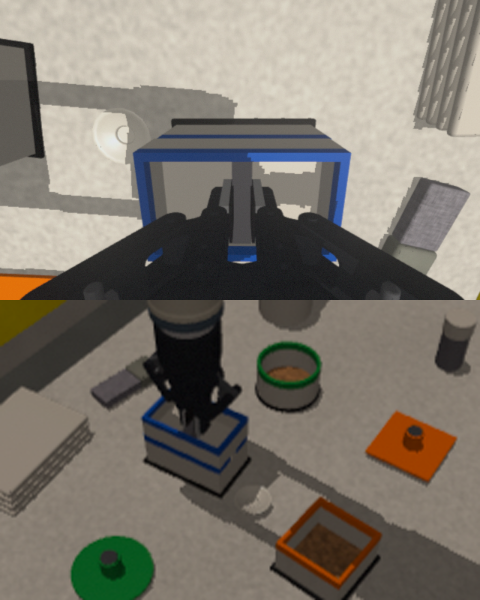

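```bash
cat >> util.py <<'E'
def pick(bot,hand,get_obs,x,y,th,zt=.032,width=.05):
    o=ori(np.radians(th))
    bot.reach([x,y,.13],o); bot.servo_line([x,y,zt],velocity=.12); hand.move_gripper(0,40)
    g=get_obs(); print("grip",round(g["time_s"],1),g["gripper_width"],g["position"].round(4),g["wrist_force"].round(1))
    bot.servo_line([x,y,.24],velocity=.25); return g["position"][2]
def place(bot,hand,get_obs,x,y,th,z_end,width=.05):
    bot.reach([x,y,.24],ori(np.radians(th)))
    bot.dwell(.2); f0=get_obs()["wrist_force"][2]; print("hold",get_obs()["gripper_width"],f0)
    bot.servo_line([x,y,z_end+.014],velocity=.15)
    z=z_end+.012
    while z>z_end-.0025:
        bot.servo_line([x,y,z],velocity=.03); g=get_obs(); f=g["wrist_force"]; 
        print(round(z-z_end,4),(g["position"][2]-z_end).round(4),f.round(1))
        if f[2]-f0>6: break
        z-=.002 if z>z_end+.003 else .001
    return g
def release(bot,hand,get_obs,width=.05):
    hand.move_gripper(width); p=get_obs()["position"]
    bot.servo_line([p[0],p[1],max(.2,p[2]+.08)],velocity=.2); print("t",get_obs()["time_s"])
E
python3 - <<'E'
from util import *
from workcell import bot, hand, kinematics, get_obs, vision
release(bot,hand,get_obs,.045)
snap(vision,"wrist","w_p2")
bot.reach([.4325,.2235,.24],ori(np.radians(40.1)));bot.dwell(.2)
r=snap(vision,"wrist","w_ol"); m=mask(r["frame"],"blue",90,30)
a,ce,cm=max(comps(m),key=lambda t:t[0]);print(ce,rect(hullpts(r,cm,.011)))
r=snap(vision,"side","s_p2")
b=cv2.resize(r["frame"][100:260,180:436,::-1],(640,400),interpolation=cv2.INTER_CUBIC)
c=snap(vision,"top","t_p2")["frame"][100:260,260:420,::-1];c=cv2.resize(c,(400,400),interpolation=cv2.INTER_CUBIC)
a=cv2.imread("pics/w_p2.png");cv2.imwrite("pics/h3.png",np.hstack([cv2.resize(np.vstack([a,b]),None,fx=.6,fy=.6),cv2.resize(np.vstack([cv2.imread("pics/w_ol.png")[:,120:520],c]),None,fx=.6,fy=.6)]))
E
```

```text
t 15.3083
[322.73045701 168.21256765] (array([431. , 224.2]), array([121.2,  75.5]), 40.0)
```

View pics/h3.png

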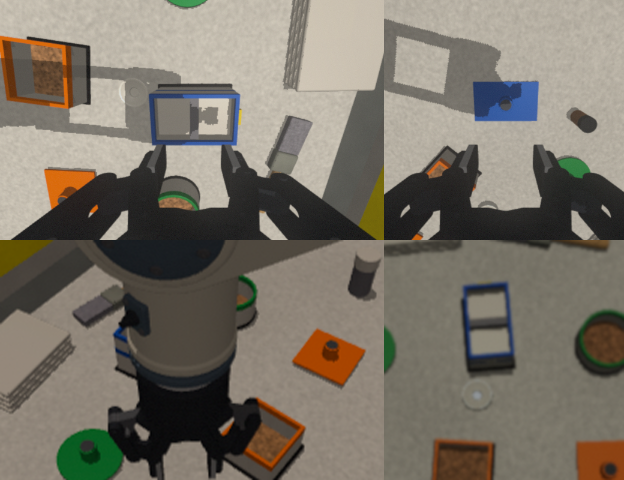

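Run:
```python
from util import *
from workcell import bot, hand, kinematics, get_obs, vision
r=dict(np.load("pics/w_p2.npz")); m=mask(r["frame"],"blue",90,30);m[:140]=0;m[:,:240]=0;m[:,410:]=0;m[250:]=0
print("tier rim",rect(hullpts(r,m,.087)))
r=dict(np.load("pics/t_p2.npz")); m=mask(r["frame"],"blue",90,30);m[200:]=0;m[:110]=0;m[:,:300]=0;m[:,:360]=m[:,:360];m[:,360:]=0
print("top",rect(hullpts(r,m,.087)))
z=pick(bot,hand,get_obs,.4317,.2238,40.0)
g=place(bot,hand,get_obs,.6708,-.0168,4.8,z+.080)
print(g["time_s"])
snap(vision,"wrist","w_ol2");snap(vision,"side","s_ol2")
b=cv2.resize(cv2.imread("pics/s_ol2.png")[100:260,180:436],(640,400),interpolation=cv2.INTER_CUBIC)
cv2.imwrite("pics/h4.png",cv2.resize(np.vstack([cv2.imread("pics/w_ol2.png"),b]),None,fx=.75,fy=.75))
```

```text
tier rim (array([669.7, -17.2]), array([115.5,  70. ]), 4.8)
top (array([669.3, -16.1]), array([117.2,  71. ]), 4.8)
grip 18.8 0.02470496241913843 [0.4323 0.2241 0.033 ] [-0.6 -0.5  6.3]
hold 0.024302570292079932 -0.5089105856693346
0.012 0.0127 [ 0.6  0.5 -1. ]
0.01 0.01 [-0.4  0.5 -1.3]
0.008 0.0078 [ 0.5  0.  -0.6]
0.006 0.0058 [-0.3  0.1 -1. ]
0.004 0.0038 [-0.4 -0.2 -0.7]
0.002 0.0018 [-0.1 -0.6 -0.4]
0.001 0.001 [ 0.9 -0.3 -0.4]
-0.0 0.0001 [-0.3 -0.8 -0.9]
-0.001 -0.0 [-2.7  0.3  8.2]
24.4
```

View pics/h4.png

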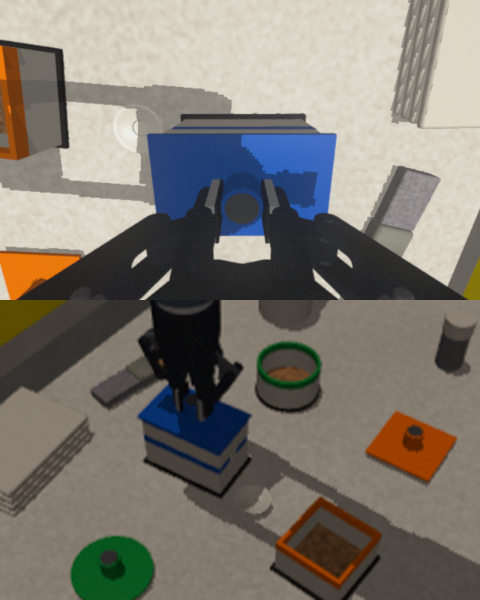

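Run:
```python
from util import *
from workcell import bot, hand, kinematics, get_obs, vision
release(bot,hand,get_obs,.05); snap(vision,"wrist","w_c1")
bot.reach([.4464,-.2058,.2],ori(np.radians(1.5)))
r=snap(vision,"wrist","w_sl"); a,ce,cm=max(comps(mask(r["frame"],"orange",120)),key=lambda t:t[0]);print(ce,a,rect(hullpts(r,cm,.011)))
z=pick(bot,hand,get_obs,.4464,-.2058,1.5)
bot.reach([.4438,.0223,.24],ori(np.radians(-3.4)));bot.dwell(.2);snap(vision,"wrist","w_s1")
g=place(bot,hand,get_obs,.4438,.0223,-3.4,z+.048)
snap(vision,"wrist","w_s2");snap(vision,"side","s_s2")
b=cv2.resize(cv2.imread("pics/s_s2.png")[100:260,180:436],(640,400),interpolation=cv2.INTER_CUBIC)
f=cv2.imread
cv2.imwrite("pics/h5.png",cv2.resize(np.vstack([np.hstack([f("pics/w_c1.png"),f("pics/w_s1.png")]),np.hstack([f("pics/w_s2.png"),b])]),None,fx=.625,fy=.625))
```

```text
t 25.4583
[321.23816736 176.52151963] 7923 (array([ 445.4, -206.7]), array([94. , 93.4]), 1.5)
grip 28.4 0.024997278973365414 [ 0.4469 -0.206   0.0329] [-1.9  0.5  5.9]
hold 0.024585356273669808 -0.5663579781411411
0.012 0.0124 [ 0.   0.8 -0.7]
0.01 0.01 [ 0.2  0.7 -1. ]
0.008 0.0078 [-0.5 -0.2 -0.5]
0.006 0.0059 [0.5 0.2 0. ]
0.004 0.0039 [ 0.4 -0.1 -0.1]
0.002 0.0019 [-0.7 -0.2 -0.1]
0.001 0.0009 [-0.2  0.6 -0.6]
-0.0 0.0 [ 0.  -0.1  1.1]
-0.001 -0.0001 [-4.   0.2 18.1]
```

View pics/h5.png

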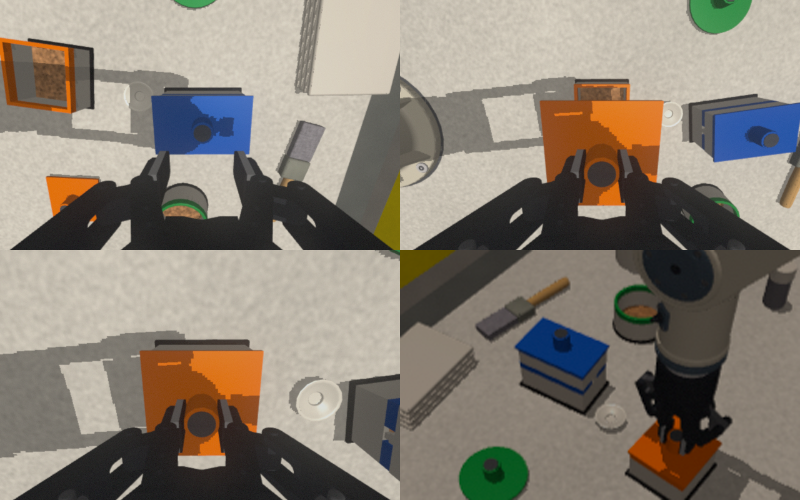

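Run:
```python
from util import *
from workcell import bot, hand, kinematics, get_obs, vision
release(bot,hand,get_obs,.05); snap(vision,"wrist","w_c2")
bot.reach([.643,.182,.2],ori(.2))
r=snap(vision,"wrist","w_rl"); a,ce,cm=max(comps(mask(r["frame"],"green",90,30)),key=lambda t:t[0]);print(ce,a,cv2.minEnclosingCircle((1000*hullpts(r,cm,.011)).astype(np.float32)))
z=pick(bot,hand,get_obs,.643,.182,11.5)
g=place(bot,hand,get_obs,.6484,-.2048,0,z+.048)
snap(vision,"wrist","w_r2");snap(vision,"side","s_r2")
b=cv2.resize(cv2.imread("pics/s_r2.png")[100:260,180:436],(640,400),interpolation=cv2.INTER_CUBIC)
f=cv2.imread
cv2.imwrite("pics/h6.png",cv2.resize(np.vstack([np.hstack([f("pics/w_c2.png"),f("pics/w_rl.png")]),np.hstack([f("pics/w_r2.png"),b])]),None,fx=.625,fy=.625))
```

```text
t 35.55
[324.67985281 175.18981907] 6522 ((642.2285766601562, 182.4686737060547), 48.51188659667969)
grip 38.3 0.024726801156711307 [0.6436 0.1822 0.0331] [-0.8 -0.5  6. ]
hold 0.024552648615611183 -0.9431671887454363
0.012 0.0126 [0.6 0.2 0. ]
0.01 0.0099 [-0.3 -0.1  0.2]
0.008 0.0078 [-0.3  0.3 -0.7]
0.006 0.0058 [-0.4  0.  -0.7]
0.004 0.0038 [0.1 0.2 0.6]
0.002 0.0018 [-0.1 -0.7 -0.5]
0.001 0.001 [-0.1 -0.  -0.4]
-0.0 0.0001 [-0.2 -0.6  0.3]
-0.001 0.0 [-3.2 -0.1  8.2]
```

View pics/h6.png

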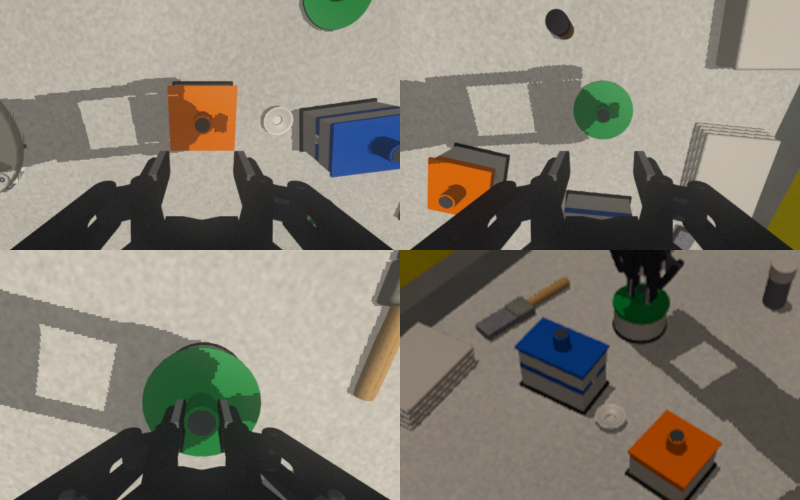

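Seated at the expected height with free insertion. I'll release, retreat and do the final checks.

Run:
```python
from util import *
from workcell import bot, hand, kinematics, get_obs, vision
release(bot,hand,get_obs,.05)
bot.goto_joints([-1.132,0.353,1.633,0,1.155,-.002]); bot.dwell(.5)
t=snap(vision,"top","t_f");s=snap(vision,"side","s_f")
for n,r in(("top",t),("side",s)):
    for c,z in (("blue",.091),("orange",.059),("green",.059)):
        for a,ce,cm in comps(mask(r["frame"],c,110,40),400):
            if a<3000: print(n,c,a,ce.round(),rect(hullpts(r,cm,z)))
# shaker, vial unchanged?
for n,f in(("top",t),("side",s)):
    o=np.load(f"pics/{n}0.npz")["frame"].astype(int); d=np.abs(o-f["frame"].astype(int)).max(2)
    for nm,(x,y,w,h) in {"top":{"shaker":(480,222,40,35),"vial":(188,192,24,24)},"side":{"shaker":(408,100,30,45),"vial":(218,283,26,30)}}[n].items(): print(n,nm,d[y:y+h,x:x+w].max(),d[y:y+h,x:x+w].mean())
cv2.imwrite("pics/f.png",np.vstack([cv2.convertScaleAbs(cv2.resize(x[:,:,::-1],(600,300),interpolation=cv2.INTER_CUBIC),alpha=1.6) for x in (t["frame"][110:290,100:460],s["frame"][90:270,170:530])]))
print(get_obs()["time_s"])
```

```text
t 45.55
top blue 1601 [329. 153.] (array([669.5, -16.3]), array([122.4,  73.8]), 4.9)
top orange 2340 [621.  73.] (array([ 871.9, -724.3]), array([168.3,  98.1]), 8.7)
top orange 2817 [561.  84.] (array([ 848.6, -571.7]), array([168.3, 100.9]), 8.4)
top orange 1757 [312. 253.] (array([443. ,  22.1]), array([97.8, 95.4]), -3.2)
top green 1208 [409. 166.] (array([ 647.2, -203.7]), array([95.3, 92.4]), -27.5)
side blue 1230 [283. 163.] (array([669.5, -17. ]), array([124.2,  79.6]), 4.8)
side orange 1668 [355. 228.] (array([443.2,  22.9]), array([101. ,  95.6]), 86.7)
side green 705 [334. 134.] (array([ 646.5, -204.2]), array([100.1,  96.2]), -54.3)
top shaker 6 3.5885714285714285
top vial 6 3.111111111111111
side shaker 5 2.668888888888889
side vial 5 2.4743589743589745
48.0583
```

View pics/f.png

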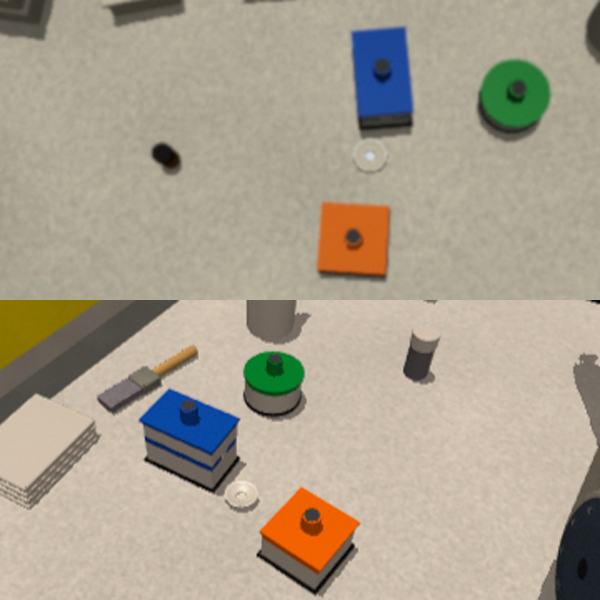

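All lids are seated and level, and the shaker and vial haven't moved (pixel differences are only noise).

```bash
python3 -c "
from workcell import hand_in
print(hand_in())"
```

```text
the job is handed in; nothing more can be done
None
```

All three tubs are closed and the job was handed in at about 48 s on the robot's clock. `hand_in()` gives no verdict, so the results below rest on my own checks.

- **Tier and blue lid:** I stacked the tier on the oblong tub with its wide yellow-marked lug in the yellow-marked wide notch, then put the blue oblong lid on it. The tier went in without side load and stopped within 1 mm of its nominal seated height. Its rim measured 115.5 x 70 mm at that height, the true size, so it sits flush.
- **Lids:** After the blue lid I put the orange lid on the square tub and the green lid on the round tub. Each lid went in freely and stopped within about 0.1 mm of its expected height, with at most about 18 N of contact force.
- **Final pictures:** The top and side views put each lid within about 2 mm of its tub's centre, and every lid looks level.
- **Shaker and vial:** Both look unmoved; the before and after pictures differ there only by noise.
- **Disagreements:** No check failed. The cameras differed from one another by 1–3 mm, which is within the play.

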